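# Check the fallen bottle and shelve the row

## Task

The tall square bottle has fallen over: stand it upright on the pan of the balance and let go for about a second so that it can be weighed. Then shelve the three square bottles standing in one straight row along the middle of the shelf's front lane, in order of height with the tallest against the end cheek, side by side with gaps of less than 10 mm and square to the shelf. Set every bottle down gently, knock nothing over and leave the round bottles and the beaker where they are.

Things in the scene. Friction and masses are not known exactly. Their poses are not given: they have to be found in the camera images.
- tall_bottle: square bottle, 60 x 60 mm, 150 mm high overall: straight body 110 mm high, 6 mm shoulder, neck 26 mm across, round cap 34 mm across, its topmost 24 mm. Origin at the centre of its underside, z towards the cap, x and y square to its side faces. Starts lying on a side face (axis 30 mm up), cap to the robot's left within 25 degrees; 0.25 to 0.45 kg, balanced about 58 mm from its underside
- middle_bottle: square bottle, 54 x 54 mm, 124 mm high overall: straight body 84 mm high, 6 mm shoulder, neck 26 mm across, round cap 34 mm across, its topmost 24 mm. Origin at the centre of its underside, z towards the cap, x and y square to its side faces. Starts standing on the bench, in any of four spots shared with the short bottle, a round one and the beaker; 0.2 to 0.35 kg
- short_bottle: square bottle, 48 x 48 mm, 98 mm high overall: straight body 58 mm high, 6 mm shoulder, neck 26 mm across, round cap 34 mm across, its topmost 24 mm. Origin at the centre of its underside, z towards the cap, x and y square to its side faces. Starts standing on the bench like the middle one; 0.14 to 0.24 kg
- shelf: low white bench shelf, fixed, 190 mm deep (x) and 250 mm long (y), board top 45 mm above the bench; origin on the bench under its centre, x away from the robot across the shelf, y along it. Aluminium lips 12 mm high part it into a front lane and a back lane, where three round bottles stand. A cheek plate (10 mm thick, its top 95 mm above the bench) closes the +y end; the -y end is open
- lane_end (a point): on the board, in the middle of the front lane's width, at the inner face of the end cheek (shelf x = -46, y = +125 mm); axes as the shelf's, so the lane's middle line runs from here along -y. The lane is 86 mm wide between front lip and middle rail; the round bottles' axes are about 93 mm from its middle line
- balance: white top-pan balance, fixed, housing 200 x 160 x 40 mm; origin under the housing's centre on the bench, axes square to it, display at its -x end
- pan (a point): centre of the balance's steel pan, on its top face 52 mm above the bench; the pan is 126 mm (x of the balance) by 140 mm (y)
- serum: round serum bottle, 50 mm diameter, 104 mm high, round 30 mm cap (bystander, loose); origin at the centre of its underside; stands among the square bottles
- beaker: open glass beaker, 60 mm across, 85 mm high (bystander, loose); origin at the centre of its underside
- back_serum0: round serum bottle, 50 mm diameter, 104 mm high, round 30 mm cap (bystander, loose); origin at the centre of its underside; stands on the shelf behind the rail
- back_serum1: round serum bottle, 50 mm diameter, 104 mm high, round 30 mm cap (bystander, loose); origin at the centre of its underside; stands on the shelf behind the rail
- back_serum2: round serum bottle, 50 mm diameter, 104 mm high, round 30 mm cap (bystander, loose); origin at the centre of its underside; stands on the shelf behind the rail
- wash_bottle: white wash bottle, fixed, 68 mm across, 200 mm high, standing between balance and shelf; origin at the centre of its underside
There are look-alikes about, which are no part of the job. What is shaped like the middle_bottle but black is not meant. What is shaped like the tall_bottle but turquoise is not meant.

How it is judged:
By the outcome, as a careful person would: the job done as asked, in the order asked, and still so for the second after the job is handed in, with the robot touching nothing.
It also fails if it takes over 72 s, if anything falls off the work surface, if the arm or the gripper's body presses on something with over 40 N, if the wrist force passes 120 N, or if a joint passes its speed limit or range.

## Robot

A 7-joint arm with a two-finger parallel gripper is mounted at the origin on the work surface. World frame = base frame: x ahead of the robot, y to its left, z up, the work surface at z = 0. Lengths are in m, angles in rad, forces in N, time in s.
With the tool pointing down it reaches from about 0.425 to 0.95 m from the base axis. Payload 4.7 kg.
Tool frame: the origin (TCP) lies on the centre line of the jaws, within the pads' length; the fingertips stand robot.nose_length ahead of it and the grasp point (between the pads) lies 8 mm behind it (robot.nose_length is the distance from the TCP to the fingertips, in m); z points along the fingers, x is the direction in which the jaws open and shut, and the axes are right-handed (so a half turn about z gives the same grasp; the last joint's range is limited). The gripper opens to 85 mm and grips with 20 to 120 N. Pads are 22 mm wide; open, the fingers measure 114 mm over their backs; the gripper's body (76 mm by 85 mm) begins 54 mm behind the grasp point. The pads swing forward as they close: fully open they stand 13 mm farther back than shut.
Start: joints at [-0.029, 0.469, -0.049, 1.532, 0.024, 1.141, -0.082], TCP at [0.675, 0, 0.242] pointing down, gripper open.
Joint ranges: [-2.59, 2.59], [-0.33, 1.99], [-1.39, 1.29], [0.1, 2.45], [-1.04, 4.18], [0.21, 1.99], [-2.66, 2.66]. Speed limits (rad/s): [2.57, 2.57, 3.14, 3.14, 3.14, 3.14, 3.14].

## Interface

Orientations are given as [roll, pitch, yaw] about the fixed x, y, z axes, in that order (R = Rz(yaw) Ry(pitch) Rx(roll)).
In Python, from plant import robot gives the robot as it stands. Calls block until the motion is done:
- robot.goto(position, orientation): joint-space move of the TCP to a pose.
- robot.move_straight(position, vel=0.15, attitude=None, contact_N=None): straight line of the TCP; attitude=None keeps the orientation; vel is the mean speed in m/s. With contact_N (N) it stops when the force on the tool has changed by that much, and returns True; else False.
- robot.move_joints(angles): joint-space move.
- robot.grip(opening, strength=None): opening from 0.0 (shut) to 1.0 (fully open); strength is the grip in N (None keeps the last); returns when the fingers have stopped.
- robot.sleep(seconds).
- robot.inverse_kinematics(position, orientation): joint angles nearest the present ones, or None.
- robot.sense(): the state.
- robot.grab_frame(name): name is "scene" or "side" or "wrist"; returns a dict with "image" (384x512x3 uint8, red, green, blue), "range_z" (384x512 float32, m along the optical axis (not along the pixel's ray), 0 where there is no reading), "fx", "fy", "cx", "cy" (pixels), "dist_coeffs" ([k1, k2, p1, p2, k3] as OpenCV has them; the pictures are not rectified), "R" (3x3) and "t" (3): a world point X has camera coordinates R X + t. Camera axes: x right, y down, z forward; pixel columns grow to the right and rows downward; lengths in m; the calibration is good to about 2 mm. A picture is of the moment at which its call begins.
A pose or a line that the arm cannot do raises robot.IKError and nothing moves.
- robot.close_job(): hands the job in, once; it reports no verdict.
The state is a dict: "t": time; "joint_pos": joint angles; "joint_velocities": joint speeds; "effort": joint torques, N m; "tcp_pos": TCP position; "tcp_rot": TCP orientation; "wrist_force": force on the tool from outside, world axes, zero at the start; "torque": the same for the moment, N m; "opening": opening from 0.0 (shut) to 1.0 (fully open).
Only numpy, scipy, OpenCV 4.12 (cv2) and the standard library are available. Lean on these libraries where they do the work, as an engineer would, in place of code of your own. Each camera call takes 0.05 s, during which the arm holds its last target. There are 200 camera calls.

## Working session

There is one attempt and no reset: what is moved stays moved. The work goes in short steps, each a Python script; the robot and the scene stay as the last script left them, time stands still between calls to the robot, and variables do not carry over. Pictures are saved under pics/ and viewed, about 8 in all and at most 12, crops included, and the job is handed in when it is done.

```bash
ls; mkdir -p pics
cat > h.py <<'E'
import numpy as np, cv2
from plant import robot
def snap(n):
    f=robot.grab_frame(n); return f
def save(f,name,crop=None,s=1.5):
    im=f["image"][:,:,::-1]
    if crop: c=crop; im=im[c[1]:c[3],c[0]:c[2]]
    cv2.imwrite("pics/"+name,cv2.resize(im,None,fx=s,fy=s,interpolation=cv2.INTER_CUBIC))
def cloud(f):
    h,w=f["range_z"].shape; u,v=np.meshgrid(np.arange(w),np.arange(h))
    K=np.array([[f["fx"],0,f["cx"]],[0,f["fy"],f["cy"]],[0,0,1]])
    n=cv2.undistortPoints(np.stack([u,v],-1).reshape(-1,1,2).astype(float),K,np.array(f["dist_coeffs"],float)).reshape(h,w,2)
    z=f["range_z"].astype(float); P=np.dstack([n*z[...,None],z])
    W=(P-np.array(f["t"]))@np.array(f["R"]); W[z==0]=np.nan
    return W
E
python3 - <<'E'
from h import *
import pickle
s=robot.sense(); print(s, robot.nose_length)
for n in ["scene","side"]:
    f=snap(n); save(f,n+"0.png"); pickle.dump(f,open(n+".pkl","wb")); print(n, -np.array(f["R"]).T@np.array(f["t"]))
E
```

```text
pics
{'t': 0.0, 'joint_pos': array([-0.02889834,  0.46941024, -0.04858124,  1.53366068,  0.0241102 ,
        1.14097814, -0.08231061]), 'joint_velocities': array([-1.21967883e-03, -6.84430897e-04,  8.77202626e-04, -1.94527153e-04,
        2.51325201e-04, -2.22225097e-05, -6.91447084e-04]), 'effort': array([ 1.18357209e-03, -5.10321057e+01, -4.63755790e-02, -2.37716943e+01,
        1.05899444e-02,  7.35067850e-03,  1.56414734e-05]), 'tcp_pos': array([6.74459062e-01, 6.94775919e-07, 2.41296452e-01]), 'tcp_rot': array([3.14151011e+00, 1.86865904e-03, 1.05889177e-05]), 'wrist_force': array([ 0.53533783, -0.08826734, -0.06877615]), 'torque': array([-0.05166282, -0.03462358,  0.00652242]), 'opening': 1.000382080563939} 0.011
scene [ 1.02344261 -0.71974001  0.75174633]
side [-0.03278053  0.66347332  0.87092432]
```

View pics/scene0.png

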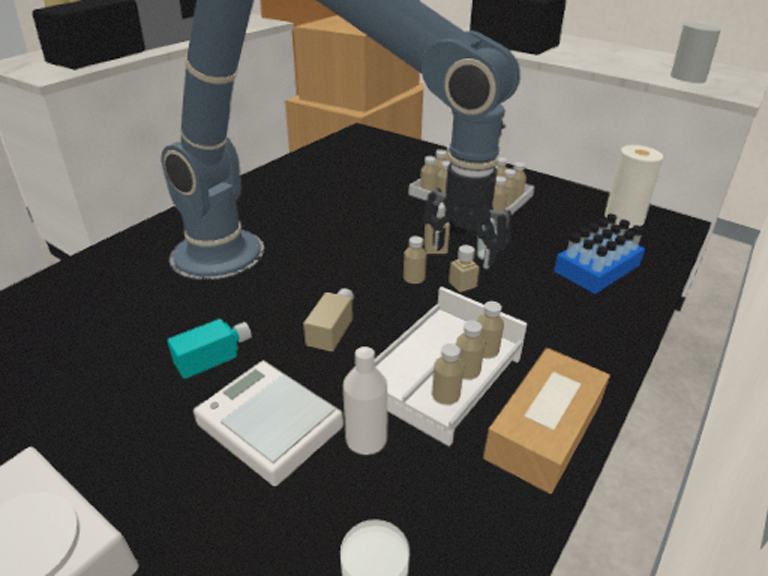

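View pics/side0.png

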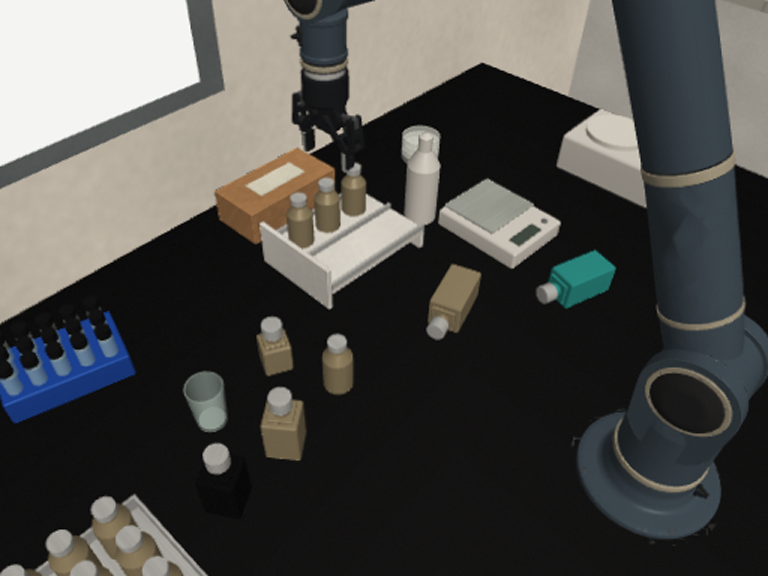

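Side view (1.5x picture px): the lying bottles are tan at (455,298) and turquoise at (580,280). Tan fits tall_bottle and turquoise is the decoy. Standing square bottles are tan at (284,425), which is the middle one, and black at (223,485), which is the decoy. The short bottle is at (273,348), the serum at (338,365) and the beaker at (206,400). The cheek is the plate at (300,265), toward the robot's left.

```bash
cat > m.py <<'E'
from h import *
import pickle
fs={n:pickle.load(open(n+".pkl","rb")) for n in ["scene","side"]}
W={n:cloud(f) for n,f in fs.items()}
if __name__=="__main__":
    S=W["side"]
    for k,(u,v) in dict(tall=(455,290),tcap=(438,326),mid=(284,435),midcap=(280,398),short=(273,355),shcap=(271,328),ser=(338,375),beak=(206,390),pan=(488,208),wash=(425,185),lane=(370,250),cheek=(300,265),b0=(300,202),b1=(327,187),b2=(354,172)).items():
        print(k,np.round(S[int(v/1.5),int(u/1.5)],3))
    # bird's eye 2px/mm-ish: 1.25 px/mm, x 0.3..0.95 (up), y -0.35..0.4 (left)
    o=[]
    for n in W:
        p=W[n].reshape(-1,3); c=fs[n]["image"].reshape(-1,3)
        im=np.zeros((600,800,3),np.uint8)
        ok=np.isfinite(p[:,0]); p=p[ok];c=c[ok]; i=np.argsort(p[:,2]); p=p[i];c=c[i]
        r=(0.9-p[:,0])*1000; q=(0.4-p[:,1])*1000
        k=(r>=0)&(r<599)&(q>=0)&(q<799)&(p[:,2]<.21)
        for a in (0,1):
            for b in (0,1): im[r[k].astype(int)+a,q[k].astype(int)+b]=c[k][:,::-1]
        o.append(im)
    cv2.imwrite("pics/bev.png",np.maximum(*o))
E
python3 m.py
```

```text
tall [ 0.422 -0.06   0.056]
tcap [0.396 0.018 0.042]
mid [0.411 0.355 0.065]
midcap [0.43  0.34  0.122]
short [0.548 0.257 0.048]
shcap [0.562 0.245 0.093]
ser [0.441 0.216 0.048]
beak [0.572 0.376 0.044]
pan [ 0.526 -0.308  0.049]
wash [ 0.626 -0.218  0.102]
lane [ 0.618 -0.046  0.043]
cheek [0.662 0.09  0.065]
b0 [0.718 0.032 0.147]
b1 [ 0.719 -0.037  0.145]
b2 [ 0.713 -0.105  0.148]
```

View pics/bev.png

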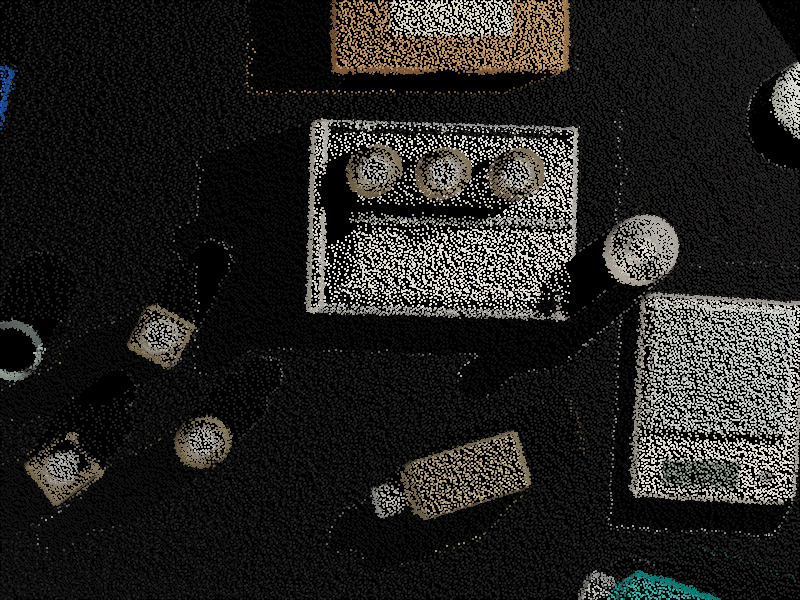

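BEV map (1 px/mm, x=0.9−row/1000, y=0.4−col/1000): the tall bottle is near (465,475), cap to the left. The middle is at (65,470), the short at (160,335), the shelf at (312–577,122–315) and the balance at (635+,295–500). Next I fit boxes of known size to the depth points.

```bash
cat > fit.py <<'E'
from m import *
from scipy.optimize import least_squares
P=np.vstack([w.reshape(-1,3) for w in W.values()]); P=P[np.isfinite(P).all(1)]
def sdf(p,lo,hi):
    c=(np.array(lo)+hi)/2; q=np.abs(p-c)-(np.array(hi)-lo)/2
    return np.linalg.norm(np.maximum(q,0),axis=1)+np.minimum(q.max(1),0)
def loc(p,x,y,a):
    c,s=np.cos(a),np.sin(a); d=p[:,:2]-[x,y]
    return np.c_[d[:,0]*c+d[:,1]*s,-d[:,0]*s+d[:,1]*c,p[:,2]]
def fit(p,boxes,x0,name):
    f=lambda v: np.min([sdf(loc(p,*v[:3])-[0,0,v[3]],*b) for b in boxes],0)
    best=None
    for a in np.radians([0,-20,20,-40,40]):
        r=least_squares(f,[x0[0],x0[1],x0[2]+a,0],loss="soft_l1",f_scale=.002)
        if best is None or r.cost<best.cost: best=r
    print(name,len(p),np.round(best.x,4),"deg",round(np.degrees(best.x[2]),2),"med",np.median(np.abs(best.fun)).round(4)); return best.x
def near(x,y,r,z0,z1): return P[(np.hypot(P[:,0]-x,P[:,1]-y)<r)&(P[:,2]>z0)&(P[:,2]<z1)]
def sq(s,h): return [((-s/2,-s/2,-.01),(s/2,s/2,h))]
if __name__=="__main__":
    fit(near(.43,.335,.055,.02,.082),sq(.054,.084),(.43,.335,0.6),"mid")
    fit(near(.565,.24,.05,.015,.056),sq(.048,.058),(.565,.24,.5),"short")
    # lying: local x = toward cap
    fit(near(.425,-.065,.1,.012,.08),[((0,-.03,0),(.11,.03,.06)),((.125,-.014,.017),(.15,.014,.043))],(.44,-.12,1.85),"tall(origin=underside)")
    sh=[((-.095,-.125,0),(.095,.125,.045)),((-.095,.125,0),(.095,.135,.095)),((-.095,-.125,.045),(-.089,.125,.057)),((-.003,-.125,.045),(.003,.125,.057)),((.089,-.125,.045),(.095,.125,.057))]
    q=P[(P[:,0]>.57)&(P[:,0]<.8)&(P[:,1]>-.19)&(P[:,1]<.11)&(P[:,2]>.01)&(P[:,2]<.1)]
    q=q[~((q[:,2]>.06)&(q[:,1]<.07))]
    q=q[~((q[:,1]<-.165)&(q[:,0]<.68))]
    s=fit(q,sh,(.68,-.04,-.02),"shelf")
    q=P[(P[:,0]>.38)&(P[:,0]<.62)&(P[:,1]>-.42)&(P[:,1]<-.22)&(P[:,2]>.01)&(P[:,2]<.045)]
    b=fit(q,[((-.1,-.08,0),(.1,.08,.04))],(.503,-.32,0),"balance")
    q=P[(P[:,0]>.38)&(P[:,0]<.62)&(P[:,1]>-.42)&(P[:,1]<-.22)&(P[:,2]>.046)&(P[:,2]<.06)]
    l=loc(q,*b[:3]); print("pan local",np.percentile(l,[2,50,98],axis=0).round(4))
    p=loc(q,*b[:3])
    for n,(x,y,z) in dict(ser=(.457,.197,.07),b0=(.727,.027,.12),b1=(.727,-.042,.12),b2=(.727,-.117,.12),wash=(.653,-.241,.1)).items():
        k=near(x,y,.045,z-.04,z+.04); print(n,k[:,:2].mean(0).round(3))
E
python3 fit.py
```

```text
mid 642 [ 0.4326  0.3386  0.6484 -0.0028] deg 37.15 med 0.0006
short 464 [ 0.5647  0.2399  1.0994 -0.0034] deg 62.99 med 0.001
tall(origin=underside) 1963 [ 4.4010e-01 -1.2060e-01  1.8572e+00 -1.5000e-03] deg 106.41 med 0.0012
shelf 7946 [ 0.6808 -0.0466 -0.0311 -0.0012] deg -1.78 med 0.0011
balance 3673 [ 0.5017 -0.3182 -0.056  -0.0009] deg -3.21 med 0.0011
pan local [[-0.0305 -0.069   0.0471]
 [ 0.0327 -0.0029  0.0509]
 [ 0.0924  0.0686  0.0541]]
ser [0.455 0.2  ]
b0 [0.729 0.024]
b1 [ 0.727 -0.043]
b2 [ 0.726 -0.12 ]
wash [ 0.654 -0.245]
```

```bash
cat >> h.py <<'E'
from scipy.spatial.transform import Rotation as Ro
Z=np.array([0,0,1.])
def pose(G,zt,xt):
    zt=zt/np.linalg.norm(zt); R=np.c_[xt,np.cross(zt,xt),zt]
    return np.asarray(G)+.008*zt, Ro.from_matrix(R).as_euler('xyz')
def hd(a): return np.array([np.cos(a),np.sin(a),0])
PAN=np.array([.5327,-.3200,.052]); SH=np.array([.6808,-.0466,-.0311])
TA=1.8572; TO=np.array([.4401,-.1206,.030])
MID=(.4326,.3386,.6484); SHO=(.5647,.2399,1.0994)
def lane(ly): c,s=np.cos(SH[2]),np.sin(SH[2]); return np.array([SH[0]+c*-.046-s*ly,SH[1]+s*-.046+c*ly,.045])
def lying(g,th,sgn=1,h=.034): # grasp g from underside, hand leaning th to cap
    a=hd(TA); return pose(TO+g*a+[0,0,h-.03],-np.cos(th)*Z-np.sin(th)*a, sgn*hd(TA-np.pi/2))
def upright(base,b,g,th,sgn=1,off=.004): # tool heading b, declined th; jaw sign consistent with lying
    B=hd(b); # lying: a->Z, Z->-B ; axis hd(TA-pi/2)=a x Z maps to Z x -B
    return pose(np.asarray(base)+g*Z-off*B, np.cos(th)*B-np.sin(th)*Z, sgn*np.cross(Z,-B))
def top(base,g,yaw,phi,sgn=1): # jaw along yaw, hand leaning to -(yaw+90)
    l=hd(yaw+np.pi/2); return pose(np.asarray(base)+g*Z,-np.cos(phi)*Z+np.sin(phi)*l, sgn*hd(yaw))
E
python3 - <<'E'
from h import *
ik=lambda p:robot.inverse_kinematics(*p)
f=lambda q:"--" if q is None else str(np.round(q,2))
d=np.radians
for th in (0,10,20,30):
  for s in (1,-1):
    print("lie",th,s,f(ik(lying(.065,d(th),s))),f(ik(lying(.065,d(th),s,.15))))
    for b in (-90,-60,-45,-31,-15,0,30):
        q=ik(upright(PAN,d(b),.065,d(th),s)); 
        if q is not None: print("   up",b,f(q),"hi" if ik(upright(PAN+[0,0,.1],d(b),.065,d(th),s)) is not None else "")
for nm,ly,g in (("tall",.092,.098),("mid",.031,.072),("short",-.024,.048)):
  for phi in (0,15,25):
    for s in (1,-1): print(nm,phi,s,f(ik(top(lane(ly),g,SH[2],d(phi),s))),f(ik(top(lane(ly)+[0,0,.13],g,SH[2],d(phi),s))))
E
```

```text
lie 0 1 [ 0.12  0.42 -0.1   2.28  0.09  0.44  0.23] [ 0.14  0.2  -0.11  2.2   0.03  0.74  0.29]
   up -90 [-0.14  0.93  0.14  2.03  1.5   1.47  1.76] hi
   up -60 [-0.37  1.02  0.52  2.36  2.11  1.26  1.21] hi
   up -45 [-0.07  0.98  0.33  2.45  2.5   1.61  1.2 ] 
   up -15 [0.21 1.05 0.52 2.44 3.36 1.95 1.2 ] 
   up 0 [0.38 1.02 0.52 2.34 3.8  1.96 1.32] hi
   up 30 [ 1.77  1.42 -1.18  1.96 -0.8   0.54  0.89] hi
lie 0 -1 [-0.32  0.45  0.43  2.3  -0.43  0.46 -2.39] [-0.42  0.21  0.52  2.23 -0.15  0.74 -2.65]
   up -90 [-0.45  1.03  0.56  2.05  1.35  1.13 -1.35] hi
   up -60 [-0.29  0.98  0.42  2.35  2.11  1.34 -1.87] hi
   up -45 [ 0.03  0.95  0.21  2.44  2.52  1.66 -1.85] hi
   up -31 [ 0.9   1.01 -0.54  2.44  3.19  1.79 -1.11] 
   up -15 [ 0.99  0.95 -0.38  2.4   3.62  1.58 -1.22] hi
   up 0 [ 0.38  1.02  0.52  2.34  3.8   1.96 -1.83] hi
   up 30 [ 1.77  1.42 -1.18  1.96 -0.8   0.54 -2.26] hi
lie 10 1 [-0.11  0.41  0.04  2.33  0.41  0.4  -0.17] [-0.03  0.18 -0.06  2.24  0.28  0.71 -0.01]
   up -90 [-0.13  0.83  0.14  2.05  1.47  1.31  1.85] hi
   up -60 [-0.04  0.78  0.14  2.36  2.
[... 3546 characters left out ...]
  0.26]
mid 25 -1 [-0.34  0.69  0.72  1.77 -0.96  1.18 -2.34] [-0.56  0.68  1.11  1.68 -0.98  1.49 -2.38]
short 0 1 [ 0.07  0.57 -0.03  1.76  0.02  0.81 -0.01] [ 0.07  0.43 -0.03  1.66  0.01  1.05 -0.  ]
short 0 -1 [-0.65  0.87  1.11  1.81 -0.89  1.07 -2.37] [-0.67  0.66  1.11  1.7  -0.64  1.19 -2.56]
short 15 1 [ 0.27  0.6  -0.15  1.74 -0.23  0.85  0.27] [ 0.25  0.46 -0.12  1.64 -0.23  1.09  0.22]
short 15 -1 [-0.44  0.79  0.91  1.78 -0.96  1.15 -2.28] [-0.54  0.69  1.11  1.69 -0.87  1.37 -2.38]
short 25 1 [ 0.38  0.65 -0.22  1.72 -0.38  0.91  0.42] [ 0.36  0.5  -0.18  1.63 -0.38  1.13  0.35]
short 25 -1 [-0.25  0.75  0.72  1.76 -0.97  1.2  -2.24] [-0.46  0.74  1.11  1.68 -1.    1.51 -2.27]
```

Run:
```python
from h import *
d=np.radians
robot.goto(*lying(.062,d(20),1,.15)); print(robot.sense()["t"],robot.sense()["tcp_pos"])
a=snap("wrist"); b=snap("side")
A=cv2.resize(a["image"],(512,384)); B=cv2.resize(b["image"][140:350,120:420],(512,358))
B=np.vstack([B,np.zeros((26,512,3),np.uint8)])
cv2.imwrite("pics/c1.png",cv2.resize(np.hstack([A,B])[:,:,::-1],(800,300)))
W=cloud(a); m=(W[...,2]>.045)&(W[...,2]<.075)
p=W[m]; p=p[np.hypot(p[:,0]-.425,p[:,1]+.065)<.1]; a_=hd(TA); n=hd(TA-np.pi/2)
r=p-[TO[0],TO[1],0]; print(len(p),"along",np.percentile(r@a_,[1,99]),"across",np.percentile(r@n,[1,99]),"z",np.median(p[:,2]))
```

```text
1.175 [ 0.42535808 -0.06332551  0.14328255]
14833 along [0.00426509 0.14713585] across [-0.02752698  0.03014754] z 0.059785893362584074
```

View pics/c1.png

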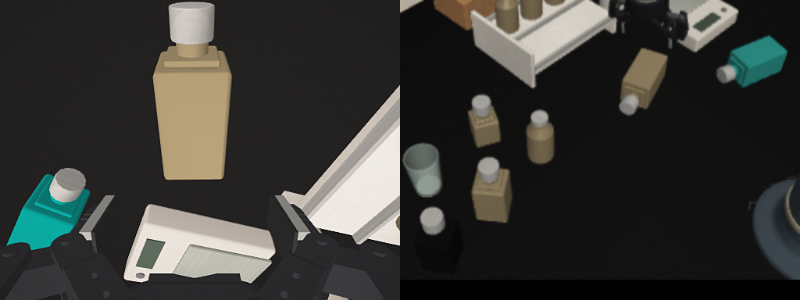

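The left panel (wrist) shows the tan lying bottle at (190,100) with turquoise beside it at (50,215). The right panel shows the tan middle bottle at (490,195), the black decoy at (438,240), the short at (483,125) and the round serum at (540,140). The tan one is the tall bottle, and the fit agrees to about 1 mm.

Run:
```python
from h import *
d=np.radians
print(robot.move_straight(lying(.062,d(20),1,.034)[0],vel=.12,contact_N=15))
robot.grip(0,45); s=robot.sense(); print(s["opening"],s["tcp_pos"],s["t"])
robot.move_straight(lying(.062,d(20),1,.17)[0],vel=.15)
robot.goto(*upright(PAN+[0,0,.1],d(-90),.062,d(20)))
s=robot.sense(); print(s["opening"],s["tcp_pos"],s["t"],s["wrist_force"])
f=snap("side"); save(f,"c2.png",(200,60,450,260),2.4)
W=cloud(f); W2=cloud(snap("scene")); p=np.vstack([W.reshape(-1,3),W2.reshape(-1,3)])
p=p[np.isfinite(p[:,0])]; p=p[(np.hypot(p[:,0]-PAN[0],p[:,1]-PAN[1])<.07)&(p[:,2]>.09)]
print(np.percentile(p,[.5,50,99.5],axis=0))
np.save("held.npy",p)
```

```text
False
0.6974802910757194 [ 0.42388278 -0.06363067  0.0272178 ] 2.75
0.6975715419447417 [ 0.53276392 -0.32322925  0.21097979] 5.8917 [-0.19686653 -0.05300593 -3.0638765 ]
[[ 0.49312204 -0.35250096  0.15221946]
 [ 0.54348179 -0.31994405  0.23926452]
 [ 0.58962882 -0.25305744  0.30117834]]
```

View pics/c2.png

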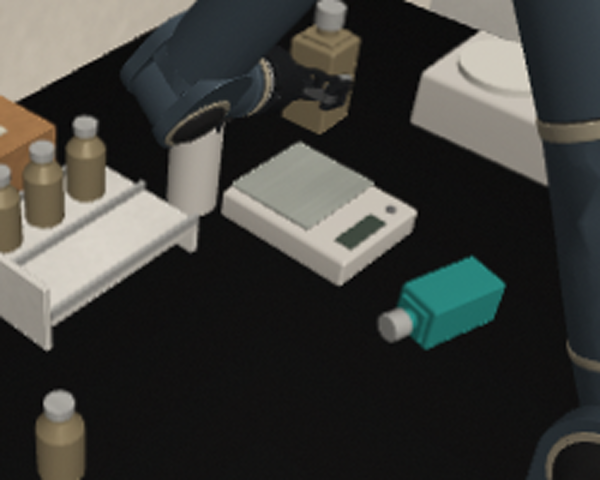

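The bottle is held upright above the pan. The wrist elbow looks near the wash bottle, so I check clearance before lowering.

Run:
```python
from h import *
p=[]
for n in("scene","side"):
    f=snap(n); 
    if n=="scene": save(f,"c3.png",(150,60,400,330),2.2)
    w=cloud(f).reshape(-1,3); p.append(w[np.isfinite(w[:,0])])
p=np.vstack(p)
r=np.hypot(p[:,0]-.654,p[:,1]+.243)
k=(r>.042)&(r<.12)&(p[:,2]>.1)&(p[:,2]<.32)
q=p[k]; rr=r[k]; i=np.argsort(rr)[:400:25]; print(np.c_[q[i],rr[i]].round(3))
```

```text
[[ 0.633 -0.206  0.104  0.042]
 [ 0.598 -0.243  0.242  0.056]
 [ 0.597 -0.245  0.24   0.057]
 [ 0.596 -0.249  0.25   0.059]
 [ 0.596 -0.262  0.228  0.061]
 [ 0.596 -0.267  0.242  0.063]
 [ 0.589 -0.248  0.252  0.065]
 [ 0.591 -0.267  0.246  0.068]
 [ 0.591 -0.273  0.222  0.07 ]
 [ 0.595 -0.283  0.23   0.071]
 [ 0.586 -0.271  0.243  0.074]
 [ 0.59  -0.285  0.221  0.077]
 [ 0.587 -0.287  0.227  0.08 ]
 [ 0.571 -0.24   0.249  0.084]
 [ 0.568 -0.248  0.245  0.086]
 [ 0.568 -0.224  0.25   0.088]]
```

View pics/c3.png

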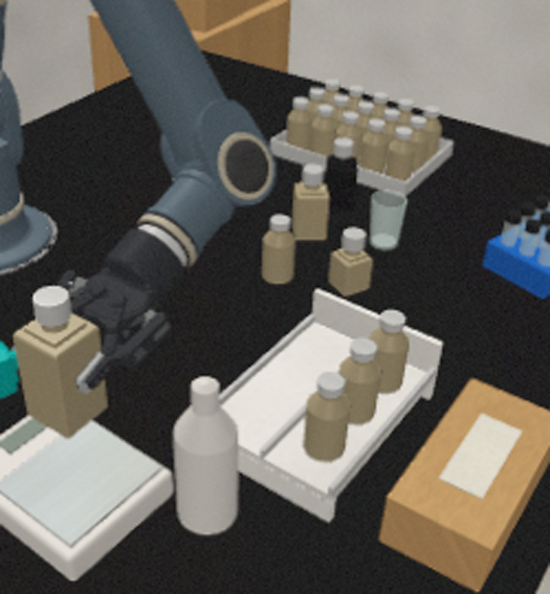

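The nearest arm point to the wash bottle's surface is about 22 mm. I shift 8 mm toward the robot and lower gently.

```bash
cat >> h.py <<'E'
def lower(dz1,extra=.012,N=4,v=.02):
    """fast down by dz1, then slow until contact"""
    p=robot.sense()["tcp_pos"]; robot.move_straight(p-[0,0,dz1],vel=.1)
    p=robot.sense()["tcp_pos"]; c=robot.move_straight(p-[0,0,extra],vel=v,contact_N=N)
    s=robot.sense(); print("contact",c,"z drop",(p[2]-s["tcp_pos"][2]).round(4),s["wrist_force"].round(1)); return c
def back(d,v=.12):
    s=robot.sense(); zt=Ro.from_euler('xyz',s["tcp_rot"]).as_matrix()[:,2]
    robot.move_straight(s["tcp_pos"]-d*zt,vel=v)
def cloud2():
    p=np.vstack([cloud(snap(n)).reshape(-1,3) for n in("scene","side")]); return p[np.isfinite(p[:,0])]
E
python3 - <<'E'
from h import *
d=np.radians
robot.move_straight(robot.sense()["tcp_pos"]-[.008,0,0])
if lower(.094,.014):
    robot.sleep(.15); robot.grip(.82); t=robot.sense()["t"]; back(.13)
    robot.sleep(max(0,1.2-(robot.sense()["t"]-t)))
    print(robot.sense()["t"],robot.sense()["opening"])
    np.save("pan.npy",cloud2())
E
cat > pf.py <<'E'
import fit, sys, numpy as np
def go(npy,x,y,z0,s,h,yaw,name):
    P=np.load(npy) if isinstance(npy,str) else npy
    r=np.hypot(P[:,0]-x,P[:,1]-y); p=P[(r<s*.85)&(P[:,2]>z0+.012)&(P[:,2]<z0+h-.002)]-[0,0,z0]
    c=P[(r<.05)&(P[:,2]>z0+h+.02)&(P[:,2]<z0+h+.05)]
    v=fit.fit(p,fit.sq(s,h),(x,y,yaw),name); print("  cap top",np.percentile(c,98,axis=0)[2].round(4) if len(c) else None,"cap mid",((np.percentile(c,2,axis=0)+np.percentile(c,98,axis=0))/2).round(4)[:2] if len(c) else None)
    return v
if __name__=="__main__": go("pan.npy",.525,-.32,.052,.06,.11,0,"tall on pan")
E
python3 pf.py
```

```text
contact True z drop 0.0055 [0.2 1.5 5.3]
9.4917 0.8193626966711391
tall on pan 1763 [ 0.5238 -0.3209 -0.0074 -0.0029] deg -0.43 med 0.0007
  cap top 0.2028 cap mid [ 0.5243 -0.3204]
```

Run:
```python
from h import *
B=np.array([.5238,-.3209,.052]); y=-.0074
p=robot.sense()["tcp_pos"]; robot.move_straight(p+[0,0,.14],vel=.2)
robot.goto(*top(B+[0,0,.11],.104,y,0)); robot.grip(1.0)
print(robot.move_straight(top(B,.104,y,0)[0],vel=.1,contact_N=6))
robot.grip(0,45); s=robot.sense(); print(s["t"],s["opening"],s["tcp_pos"],s["wrist_force"].round(1))
robot.move_straight(s["tcp_pos"]+[0,0,.1],vel=.1)
G=robot.sense()["tcp_pos"]
robot.goto(np.array([.50,-.10,G[2]+.03]),top(B,.1,SH[2],0)[1])
T=lane(.092); 
robot.goto(*top(T+[0,0,.06],.104,SH[2],0))
s=robot.sense(); print(s["t"],s["opening"],s["tcp_pos"],s["wrist_force"].round(1))
np.save("t1.npy",cloud2()); save(snap("scene"),"c4.png",(150,60,400,330),2.2)
import pf
pf.go("t1.npy",T[0],T[1],.105,.06,.11,SH[2],"held"); print("target",T)
```

```text
False
13.725 0.68986338331377 [ 0.52424521 -0.32122514  0.14880354] [ 0.  -0.   4.1]
16.65 0.6950271595991231 [0.63746484 0.0435772  0.20145947] [ 0.5 -0.2 -3.1]
held 1744 [ 0.6369  0.0437 -0.0277 -0.0029] deg -1.58 med 0.001
  cap top 0.2642 cap mid [0.6375 0.0437]
target [0.63768298 0.04678588 0.045     ]
```

View pics/c4.png

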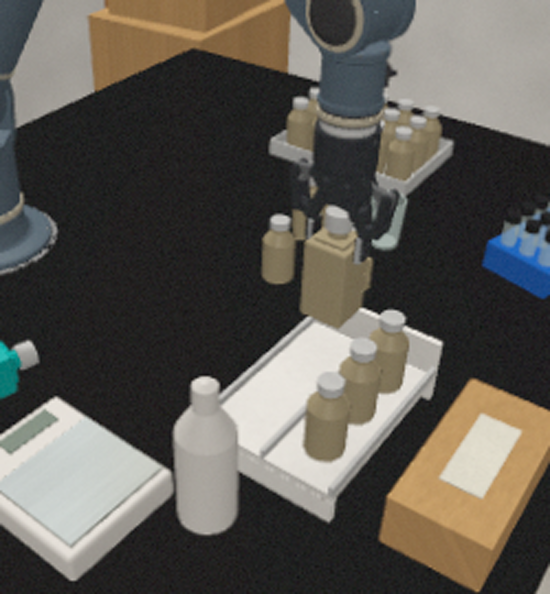

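The tall bottle is held upright over the lane at the cheek end, about 3 mm short of target in y. I correct that and set it down.

```bash
cat >> h.py <<'E'
def servo(xyz,att=None,n=2):
    """command xyz, then correct standing error"""
    c=np.array(xyz,float)
    for i in range(n+1):
        robot.move_straight(c,vel=.1,attitude=att); robot.sleep(.1)
        e=np.array(xyz)-robot.sense()["tcp_pos"]; 
        if np.abs(e).max()<.0006: break
        c=c+e
    print("servo err mm",(e*1000).round(1)); return c
def lower(c,dz1,extra=.014,N=4,v=.02):
    robot.move_straight(c-[0,0,dz1],vel=.1); z=robot.sense()["tcp_pos"]
    k=robot.move_straight(c-[0,0,dz1+extra],vel=v,contact_N=N); s=robot.sense()
    print("contact",k,"moved mm",((s["tcp_pos"]-z)*1000).round(1),s["wrist_force"].round(1),"t",s["t"]); return k
E
python3 - <<'E'
from h import *
T=lane(.092); P,O=top(T+[0,0,.06],.104,SH[2],0)
c=servo(P+[.0005,0,0],O)
if lower(c,.054):
    robot.sleep(.1); robot.grip(.85); print(robot.sense()["tcp_pos"]-P)
    back(.12); s=robot.sense(); print(s["t"])
    np.save("t2.npy",cloud2()); import pf
    v=pf.go("t2.npy",T[0],T[1],.045,.06,.11,SH[2],"tall shelved"); print("target",T)
    import fit; print("shelf-local", fit.loc(np.array([[v[0],v[1],0]]),*SH))
E
```

```text
servo err mm [ 0.1  0.1 -0.3]
contact True moved mm [ 0.1  0.2 -5.5] [-0.5 -0.3  4. ] t 18.2667
[-0.00049096  0.00023203 -0.06112932]
19.8083
tall shelved 1695 [ 0.6381  0.0479 -0.0298 -0.003 ] deg -1.71 med 0.0012
  cap top 0.1957 cap mid [0.6376 0.047 ]
target [0.63768298 0.04678588 0.045     ]
shelf-local [[-0.04556966  0.09316235  0.        ]]
```

Tall shelved: about 2 mm from the cheek and square. Now the middle bottle, checking the black decoy's position and IK choices first.

Run:
```python
from h import *
import m
d=np.radians
for uv in ((223,485),(217,458),(206,380),(200,378)): print(uv,m.W["side"][int(uv[1]/1.5),int(uv[0]/1.5)].round(3))
for nm,(x,y,a),g,ph in (("mid",MID,.076,8),("short",SHO,.051,12)):
  for k in (-2,-1,0,1):
    yaw=a+k*np.pi/2
    for s in (1,-1):
      q=robot.inverse_kinematics(*top([x,y,0],g,yaw,d(ph),s)); r=robot.inverse_kinematics(*top([x,y,.12],g,yaw,d(ph),s))
      print(nm,round(np.degrees(yaw)),s,None if q is None else q.round(2),None if r is None else r.round(2))
import pf
pf.go("t2.npy",*MID[:2],0,.054,.084,MID[2],"mid"); pf.go("t2.npy",*SHO[:2],0,.048,.058,SHO[2],"short")
```

```text
(223, 485) [0.402 0.47  0.083]
(217, 458) [0.418 0.46  0.12 ]
(206, 380) [0.572 0.371 0.066]
(200, 378) [0.575 0.379 0.074]
mid -143 1 [-1.59  0.82  1.15  2.03 -0.81  0.88 -2.51] [ 0.03  0.61 -1.17  1.85  0.74  1.21  2.37]
mid -143 -1 [-1.2   0.54  0.51  2.01 -0.18  0.68  0.04] [-1.25  0.36  0.56  1.92 -0.06  0.93 -0.04]
mid -53 1 [-1.27  0.52  0.68  2.11 -0.63  0.56 -1.07] [-1.41  0.33  0.82  2.02 -0.35  0.78 -1.32]
mid -53 -1 [-0.83  0.44  0.1   2.08 -0.07  0.48  1.53] [-0.88  0.26  0.16  1.99 -0.04  0.75  1.52]
mid 37 1 [-0.95  0.51  0.36  2.   -0.49  0.72  0.4 ] [-1.03  0.34  0.45  1.92 -0.35  0.95  0.26]
mid 37 -1 [-1.39  0.74  1.04  2.03 -0.97  0.99 -2.29] [-1.51  0.59  1.2   1.94 -0.76  1.15 -2.47]
mid 127 1 [-0.79  0.54  0.08  1.9  -0.07  0.85  1.54] [-0.81  0.38  0.1   1.81 -0.05  1.09  1.53]
mid 127 -1 [-1.26  0.65  0.73  1.93 -0.52  0.92 -1.17] [-1.33  0.48  0.82  1.84 -0.37  1.13 -1.28]
short -117 1 [-1.24  0.82  1.    1.97 -0.84  0.68 -1.83] [-1.34  0.67  1.15  1.9  -0.61  0.86 -1.98]
short -117 -1 [-0.86  0.6   0.41  1.96 -0.11  0.52  0.66] [-0.9   0.42  0.46  1.88 -0.02  0.75  0.62]
short -27 1 [-0.75  0.6   0.46  1.98 -0.76  0.59 -0.22] [-0.89  0.44  0.63  1.91 -0.58  0.8  -0.4 ]
short -27 -1 [-0.3   0.56 -0.14  1.95 -0.13  0.48  2.37] [-0.38  0.39 -0.03  1.88 -0.18  0.72  2.38]
short 63 1 [-0.57  0.67  0.24  1.76 -0.39  0.91  1.  ] [-0.6   0.52  0.29  1.69 -0.33  1.12  0.93]
short 63 -1 [-0.99  0.87  0.92  1.78 -0.89  1.15 -1.72] [-1.06  0.73  1.04  1.71 -0.76  1.32 -1.82]
short 153 1 [-0.53  0.66  0.02  1.73  0.13  0.93  2.06] [-0.54  0.52  0.03  1.66  0.11  1.14  2.1 ]
short 153 -1 [-0.96  0.76  0.65  1.76 -0.37  0.94 -0.64] [-1.02  0.62  0.74  1.69 -0.28  1.15 -0.68]
mid 849 [ 0.4325  0.3385  0.6393 -0.003 ] deg 36.63 med 0.0007
  cap top 0.1258 cap mid [0.4312 0.3397]
short 352 [ 0.5656  0.2416  1.1172 -0.0031] deg 64.01 med 0.0007
  cap top 0.0992 cap mid [0.5637 0.2405]
```

```bash
cat > run.py <<'E'
from h import *
import pf, fit
def run(nm,x,y,yaw,g,phi,ly,s,size,h,wp):
    B=np.array([x,y,0])
    robot.grip(1.0); robot.goto(*top(B+[0,0,.13],g,yaw,phi,s)); P,O=top(B+[0,0,.05],g,yaw,phi,s); c=servo(P,O,1)
    print("touch",robot.move_straight(c-[0,0,.05],vel=.08,contact_N=6))
    robot.grip(0,40); q=robot.sense(); print(q["t"],q["opening"],q["tcp_pos"]-(P-[0,0,.05]))
    robot.move_straight(q["tcp_pos"]+[0,0,.14],vel=.15)
    T=lane(ly); W=np.array(wp)
    robot.goto(*top(W,g,SH[2],phi,s))
    P,O=top(T+[0,0,.06],g,SH[2],phi,s); c=servo(P,O)
    p=cloud2(); print("target",T); v=pf.go(p,T[0],T[1],.105,size,h,SH[2],nm+" held"); print("local",fit.loc(np.array([[v[0],v[1],0]]),*SH).round(4), robot.sense()["t"])
    np.save("c.npy",c)
E
python3 - <<'E'
from run import *
run("mid",.4326,.3386,.644,.076,np.radians(8),.031,1,.054,.084,[.52,.0,.13])
save(snap("scene"),"c5.png",(150,60,400,330),2.2)
E
```

```text
servo err mm [0.5 0.3 0.6]
touch False
24.1167 0.623063468600138 [2.97209433e-05 4.21434054e-05 5.05007319e-04]
servo err mm [-0.6  0.9 -1. ]
target [ 0.63578619 -0.01418462  0.045     ]
mid held 1175 [ 0.6368 -0.0196 -0.0354 -0.0032] deg -2.03 med 0.0018
  cap top 0.2382 cap mid [ 0.6362 -0.0176]
local [[-0.0448  0.0256  0.    ]] 28.7667
```

View pics/c5.png

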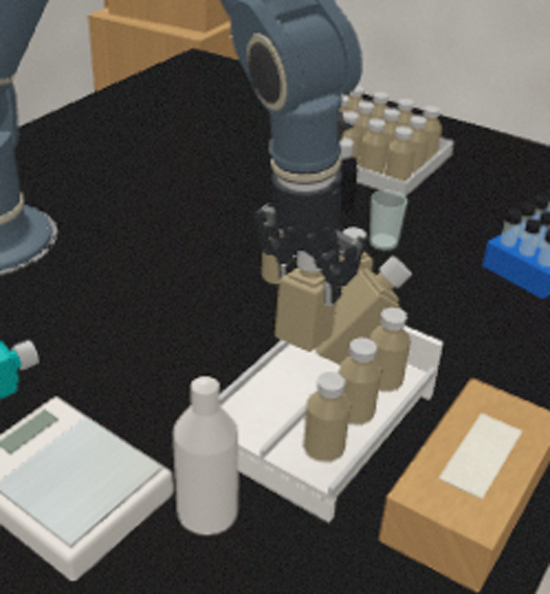

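My mistake: the waypoint at y=0 was too close, so the middle bottle ran into the tall one, which is now leaning over the cheek at (365,300). I take a closer look before moving anything.

Run:
```python
from h import *
a=snap("side"); b=snap("scene"); 
A=cv2.resize(a["image"][60:220,140:340],(400,320),interpolation=2); B=cv2.resize(b["image"][130:290,240:440],(400,320),interpolation=2)
cv2.imwrite("pics/c6.png",np.hstack([A,B])[:,:,::-1])
s=robot.sense(); print(s["wrist_force"],s["torque"],s["tcp_pos"],s["opening"],s["t"])
p=np.vstack([cloud(a).reshape(-1,3),cloud(b).reshape(-1,3)]); p=p[np.isfinite(p[:,0])]; np.save("t3.npy",p)
```

```text
[ -3.63449445 -11.90182027  24.24282243] [-2.51203671  0.1492579  -0.2263359 ] [ 0.63641385 -0.01395941  0.17407561] 0.6266357218419536 28.9167
```

View pics/c6.png

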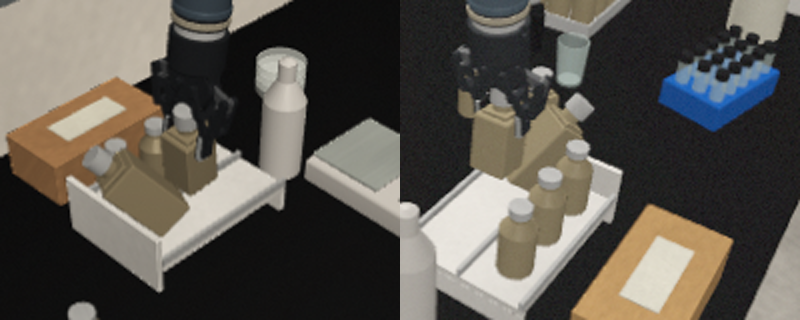

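The tall bottle leans on the cheek, wedged under the middle one (wrist force 24 N). I back the middle bottle out slowly, park it at the open end of the lane, then fit the tall bottle's pose.

```bash
cat > tfit.py <<'E'
from fit import *
def tilt(P,x0,nm="tilt"):
    """tall bottle in shelf-aligned frame: cols loc; params: base centre (x,y,z), tilt about x toward +y, yaw"""
    def f(v,p=None):
        from scipy.spatial.transform import Rotation as Ro
        R=Ro.from_euler('zx',[v[4],-v[3]]).as_matrix()  # intrinsic-ish
        q=(p-v[:3])@R
        return np.min([sdf(q,(-.03,-.03,0),(.03,.03,.11)),sdf(q,(-.015,-.015,.12),(.015,.015,.15))],0)
    r=least_squares(f,x0,loss="soft_l1",f_scale=.002,args=(P,)); print(nm,len(P),np.round(r.x,4),"tilt",np.degrees(r.x[3]).round(1),"med",np.median(abs(r.fun)).round(4)); return r.x
E
python3 - <<'E'
from h import *
from tfit import tilt
import fit
c=robot.sense()["tcp_pos"]; 
robot.move_straight(c+[0,-.025,.035],vel=.06); print(robot.sense()["wrist_force"].round(1))
P,O=top(lane(-.060)+[0,0,.06],.076,SH[2],np.radians(8),1); k=servo(P,O,1)
p=cloud2(); np.save("t4.npy",p)
l=fit.loc(p,*SH)
m=(l[:,0]>-.09)&(l[:,0]<-.002)&(l[:,1]>-.01)&(l[:,1]<.2)&(l[:,2]>.06)&((l[:,1]<.12)|(l[:,2]>.1))
q=l[m]; print(q.min(0),q.max(0))
for t in (.7,1.0): tilt(q,[-.046,.06,.065,t,0])
print(robot.sense()["t"],robot.sense()["opening"])
f=snap("side"); g=snap("scene")
A=cv2.resize(f["image"][60:220,140:340],(400,320),interpolation=2); B=cv2.resize(g["image"][130:290,240:440],(400,320),interpolation=2)
cv2.imwrite("pics/c7.png",np.hstack([A,B])[:,:,::-1])
E
```

```text
[-0.1 -0.7 -4.5]
servo err mm [0.4 0.9 0.3]
[-0.06785807  0.02796521  0.06062095] [-0.00202752  0.1591614   0.16757591]
tilt 1545 [-0.0226  0.0411  0.0636  0.8722 -0.0014] tilt 50.0 med 0.0028
tilt 1545 [-0.0217  0.0445  0.0668  0.8771  0.0029] tilt 50.3 med 0.0028
31.425 0.623142397411284
```

View pics/c7.png

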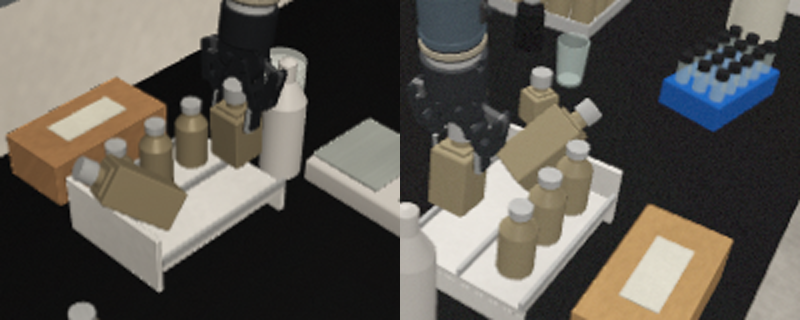

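The tall bottle is stable, leaning about 50° on the cheek. I set the middle bottle down at the open end and refit the tall one.

Run:
```python
from h import *
import fit
from fit import sdf,least_squares
P,O=top(lane(-.060)+[0,0,.06],.076,SH[2],np.radians(8),1)
if lower(P,.053,.018):
    robot.sleep(.1); robot.grip(.9); back(.1)
robot.move_straight(robot.sense()["tcp_pos"]+[-.05,-.03,.05],vel=.2)
p=cloud2(); np.save("t5.npy",p); print(robot.sense()["t"])
l=fit.loc(p,*SH)+[0,0,.003]
m=(l[:,0]>-.1)&(l[:,0]<.03)&(l[:,1]>-.02)&(l[:,1]<.2)&(l[:,2]>.062)&((l[:,1]<.115)|(l[:,2]>.105))
q=l[m]
best=None
for ry in (0,.15,-.15):
  for rz in (0,.2,-.2):
   def f(v,p):
    a=(p-v[:3])@Ro.from_euler('zyx',[v[5],v[4],-v[3]]).as_matrix()
    return np.min([sdf(a,(-.03,-.03,0),(.03,.03,.11)),sdf(a,(-.015,-.015,.12),(.015,.015,.15))],0)
   r=least_squares(f,[-.038,.045,.065,.87,ry,rz],loss="soft_l1",f_scale=.002,args=(q,))
   if best is None or r.cost<best.cost: best=r
v=best.x; print(len(q),v.round(4),np.degrees(v[3:]).round(1),np.median(abs(best.fun)).round(4),(abs(best.fun)<.003).mean())
R=Ro.from_euler('zyx',[v[5],v[4],-v[3]]).as_matrix(); print(R.round(3)); 
print("base corners",[(v[:3]+R@[i,j,0]).round(3) for i in(-.03,.03) for j in(-.03,.03)])
np.savez("tall.npz",t=v[:3],R=R)
pf=__import__("pf"); pf.go(p,*lane(-.06)[:2],.045,.054,.084,SH[2],"mid")
```

```text
contact True moved mm [ 0.2  0.  -5.9] [-0.  -0.5  4.9] t 32.6833
34.7583
2414 [-0.0371  0.0539  0.0787  0.886   0.445   0.0225] [50.8 25.5  1.3] 0.0016 0.772162386081193
[[ 0.902 -0.02   0.43 ]
 [-0.319  0.64   0.699]
 [-0.29  -0.768  0.571]]
base corners [array([-0.064,  0.044,  0.11 ]), array([-0.065,  0.083,  0.064]), array([-0.009,  0.025,  0.093]), array([-0.011,  0.063,  0.047])]
mid 1105 [ 0.6338 -0.1138 -0.0415 -0.0033] deg -2.38 med 0.0009
  cap top 0.1699 cap mid [ 0.6339 -0.1136]
```

The fit gives the axis along (0.43, 0.70, 0.57) in the shelf frame, leaning over the cheek and clear of the back bottles. I grip it by its cap, which is in free space, lift, and turn it upright. IK check first.

```bash
cat > cap.py <<'E'
from h import *
D=np.load("tall.npz"); Rs=Ro.from_euler('z',SH[2]).as_matrix(); S0=np.array([SH[0],SH[1],0])
Rb=Rs@D["R"]; tb=Rs@(D["t"]-[0,0,.003*0])+S0
ax=Rb[:,2]; h=np.array([ax[0],ax[1],0]); h/=np.linalg.norm(h); j=np.cross(h,Z)
tau=np.arccos(ax[2])
def grasp(beta,s,sg): # hand leaning beta toward +h
    return pose(tb+.142*ax+s*np.array([0,0,1]),-np.cos(beta)*Z-np.sin(beta)*h,sg*j)
def final(beta,sg,k,ly,up):
    P,O=grasp(beta,0,sg); Rt=Ro.from_euler('xyz',O).as_matrix(); rel=Rb.T@Rt; off=Rb.T@(P-tb)
    Rf=Ro.from_euler('z',SH[2]+k*np.pi/2).as_matrix()
    return lane(ly)+[0,0,up]+Rf@off, Ro.from_matrix(Rf@rel).as_euler('xyz')
E
python3 - <<'E'
from cap import *
print(np.degrees(tau),h,j,"cap",tb+.142*ax)
for b in (20,30,40):
  for sg in (1,-1):
    B=np.radians(b); q=robot.inverse_kinematics(*grasp(B,0,sg)); P,O=grasp(B,0,sg)
    zt=Ro.from_euler('xyz',O).as_matrix()[:,2]; r=robot.inverse_kinematics(P-.1*zt,O)
    print(b,sg,q if q is None else q.round(2),r is not None, robot.inverse_kinematics(P+[0,0,.08],O) is not None)
    for k in range(4):
        f=final(B,sg,k,.092,.07); q=robot.inverse_kinematics(*f); print("   ",k,f[0].round(3),Ro.from_euler('xyz',f[1]).as_matrix()[:,2].round(2),q if q is None else q.round(2))
E
```

```text
55.184497303041574 [0.55056929 0.83478947 0.        ] [ 0.83478947 -0.55056929  0.        ] cap [0.70959582 0.10572324 0.15977345]
20 1 [-0.76  0.9   0.89  1.36 -0.38  1.37 -0.49] True True
    0 [0.639 0.051 0.25 ] [ 0.22  0.53 -0.82] [-0.37  0.41  0.64  1.83 -0.99  1.1   0.36]
    1 [0.633 0.049 0.25 ] [-0.53  0.22 -0.82] [-0.24  0.72  0.37  1.27 -0.4   1.8   1.33]
    2 [0.636 0.043 0.25 ] [-0.22 -0.53 -0.82] [-0.42  0.59  0.13  1.44  0.39  1.53  2.35]
    3 [0.642 0.045 0.25 ] [ 0.53 -0.22 -0.82] [-1.27  0.49  1.29  2.04 -0.42  0.42 -1.77]
20 -1 [-0.39  0.74  0.16  1.33  0.12  1.34  2.26] True True
    0 [0.639 0.051 0.25 ] [ 0.22  0.53 -0.82] [ 0.91  0.65 -1.17  1.76  0.07  0.78  2.63]
    1 [0.633 0.049 0.25 ] [-0.53  0.22 -0.82] [-0.5   0.85  0.91  1.29 -0.65  1.92 -1.55]
    2 [0.636 0.043 0.25 ] [-0.22 -0.53 -0.82] [-0.89  0.78  0.98  1.48 -0.06  1.43 -0.37]
    3 [0.642 0.045 0.25 ] [ 0.53 -0.22 -0.82] [-0.99  0.29  0.83  2.03  0.34  0.42  0.67]
30 1 [-0.77  0.98  0.92  1.26 -0.3   1.5  -0.53] True True
    0 [0.639 0.05  0.25 ] [ 0.16  0.39 -0.9 ] [-0.5   0.42  0.73  1.79 
[... 847 characters left out ...]
.1   0.04]
    1 [0.636 0.048 0.249] [-0.24  0.1  -0.97] [-0.37  0.55  0.44  1.47 -0.32  1.43  1.31]
    2 [0.637 0.045 0.249] [-0.1  -0.24 -0.97] [-0.34  0.47  0.16  1.54  0.15  1.28  2.5 ]
    3 [0.64  0.046 0.249] [ 0.24 -0.1  -0.97] [-1.07  0.58  1.27  1.83 -0.6   0.92 -1.57]
40 -1 [-0.42  0.89  0.12  1.14  0.32  1.68  2.18] True True
    0 [0.638 0.049 0.249] [ 0.1   0.24 -0.97] [ 0.66  0.55 -0.99  1.66  0.28  1.01  2.4 ]
    1 [0.636 0.048 0.249] [-0.24  0.1  -0.97] [-0.74  0.8   1.18  1.49 -0.72  1.62 -1.47]
    2 [0.637 0.045 0.249] [-0.1  -0.24 -0.97] [-0.82  0.62  0.92  1.57 -0.24  1.28 -0.28]
    3 [0.64  0.046 0.249] [ 0.24 -0.1  -0.97] [-0.68  0.34  0.61  1.81 -0.09  0.82  1.11]
```

```bash
python3 - <<'E'
from cap import *
B=np.radians(30); P,O=grasp(B,0,1); zt=Ro.from_euler('xyz',O).as_matrix()[:,2]
robot.grip(1.0); robot.goto(P-.09*zt,O); c=servo(P-.06*zt,O,1)
print("touch",robot.move_straight(c+.06*zt,vel=.08,contact_N=6))
robot.grip(0,80); s=robot.sense(); print(s["t"],s["opening"],s["tcp_pos"]-P)
robot.move_straight(s["tcp_pos"]+[0,0,.09],vel=.1); print(robot.sense()["wrist_force"].round(1))
robot.goto(*final(B,1,0,.092,.09)); s=robot.sense(); print(s["t"],s["opening"],s["wrist_force"].round(1))
f=snap("side"); g=snap("scene")
A=cv2.resize(f["image"][30:220,120:340],(400,345),interpolation=2); C=cv2.resize(g["image"][90:280,200:420],(400,345),interpolation=2)
cv2.imwrite("pics/c8.png",np.hstack([A,C])[:,:,::-1])
p=np.vstack([cloud(f).reshape(-1,3),cloud(g).reshape(-1,3)]); p=p[np.isfinite(p[:,0])]; np.save("t6.npy",p)
E
cat > f6.py <<'E'
from fit import *
from scipy.spatial.transform import Rotation as Ro
def full(p,up,nm):
    l=loc(p,.6808,-.0466,-.0311)+[0,0,.003]
    q=l[(np.hypot(l[:,0]+.046,l[:,1]-.092)<.055)&(l[:,2]>.045+up+.012)&(l[:,2]<.045+up+.107)]
    def f(v):
        a=(q-v[:3])@Ro.from_euler('zyx',[v[5],v[4],v[3]]).as_matrix(); return sdf(a,(-.03,-.03,0),(.03,.03,.11))
    r=min((least_squares(f,[-.046,.092,.045+up,0,0,z],loss="soft_l1",f_scale=.002) for z in (0,.2,-.2)),key=lambda r:r.cost)
    print(nm,len(q),r.x[:3].round(4),"rx ry rz deg",np.degrees(r.x[3:]).round(1),np.median(abs(r.fun)).round(4)); return r.x
if __name__=="__main__": full(np.load("t6.npy"),.09,"held")
E
python3 f6.py
```

```text
servo err mm [ 0.4 -0.5  1. ]
touch False
38.5917 0.37275794709954496 [-5.64802015e-06 -2.74663813e-04  3.07092894e-05]
[-0.8  0.2 -3.4]
40.325 0.37257514571512274 [ 0.5  1.1 -3.3]
held 1817 [-0.048   0.0947  0.1311] rx ry rz deg [ 0.5  0.6 -1. ] 0.0007
```

View pics/c8.png

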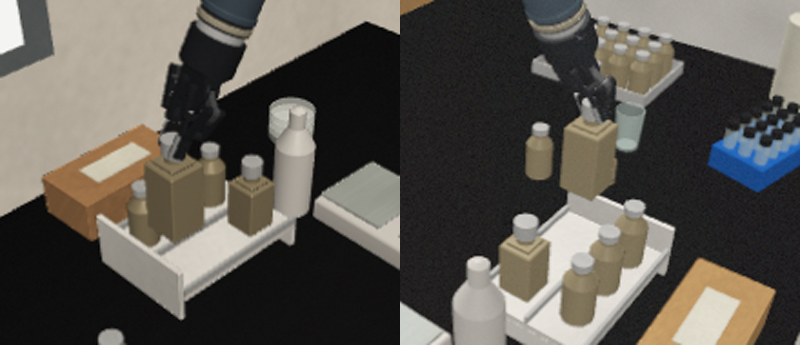

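Recovered: the tall bottle hangs upright within 1° over its place, with all back bottles standing. I correct by 2 mm and 1° and set it down.

Run:
```python
from cap import *
import f6
B=np.radians(30); P,O=final(B,1,0,.092,.09)
s=robot.sense(); P=s["tcp_pos"]+Rs@np.array([.002,-.0022,0])-[0,0,.05]
O=(Ro.from_euler('z',1,degrees=True)*Ro.from_euler('xyz',s["tcp_rot"])).as_euler('xyz')
c=servo(P,O)
if lower(c,.030,.016):
    robot.sleep(.15); robot.grip(.8); back(.1); print(robot.sense()["t"])
    p=cloud2(); np.save("t7.npy",p); f6.full(p,0,"tall")
    import pf,fit; v=pf.go(p,.6338,-.1138,.045,.054,.084,SH[2],"mid"); print(fit.loc(np.array([[v[0],v[1],0]]),*SH))
```

```text
servo err mm [0.1 0.1 0.3]
contact True moved mm [ 0.4  0.5 -7.4] [-1.1 -0.5  4.4] t 42.8417
44.4167
tall 1695 [-0.0454  0.0987  0.0421] rx ry rz deg [ 3.   0.4 -0.5] 0.0017
mid 1099 [ 0.6338 -0.1138 -0.0454 -0.0032] deg -2.6 med 0.0009
  cap top 0.17 cap mid [ 0.6339 -0.1137]
[[-0.04492151 -0.0685894   0.        ]]
```

```bash
sed -i 's/    def f(v):/    q=q[(q[:,1]<.119)|(q[:,2]>.103)]\n    def f(v):/' f6.py
python3 - <<'E'
import f6,numpy as np
f6.full(np.load("t7.npy"),0,"tall now"); f6.full(np.load("t2.npy"),0,"tall earlier")
l=f6.loc(np.load("t7.npy"),.6808,-.0466,-.0311)
c=l[(np.hypot(l[:,0]+.046,l[:,1]-.09)<.03)&(l[:,2]>.173)&(l[:,2]<.2)]; print("cap",np.percentile(c,[2,98],axis=0).round(4))
k=l[(abs(l[:,0]+.046)<.02)&(l[:,2]>.06)&(l[:,2]<.15)&(l[:,1]>.04)&(l[:,1]<.08)]
for z in (.07,.09,.11,.13): m=abs(k[:,2]-z)<.01; print(z,m.sum(),np.median(k[m,1]).round(4))
E
```

```text
tall now 1357 [-0.0461  0.0924  0.0409] rx ry rz deg [-1.1  0.9  0.6] 0.0011
tall earlier 1346 [-0.0466  0.091   0.0412] rx ry rz deg [-1.   0.7  0.3] 0.001
cap [[-0.0623  0.0756  0.1745]
 [-0.0289  0.1128  0.1959]]
0.07 70 0.0631
0.09 61 0.0629
0.11 69 0.0626
0.13 76 0.063
```

Run:
```python
from run import *
ph=np.radians(8); B=np.array([.6338,-.1138,.045])
robot.move_straight(robot.sense()["tcp_pos"]+[0,-.02,.05],vel=.25); robot.grip(1.0)
P,O=top(B+[0,0,.06],.076,-.042,ph,1); robot.goto(P,O); 
print("touch",robot.move_straight(P-[0,0,.06],vel=.1,contact_N=6))
robot.grip(0,40); q=robot.sense(); print(q["t"],q["opening"],(q["tcp_pos"]-P+[0,0,.06]).round(4))
robot.move_straight(q["tcp_pos"]+[0,0,.02],vel=.1)
P,O=top(lane(.0305)+[0,0,.02],.076,SH[2],ph,1); c=servo(P,O); print(robot.sense()["wrist_force"].round(1))
if lower(c,.014):
    robot.sleep(.1); robot.grip(.95); back(.1)
p=cloud2(); print(robot.sense()["t"]); np.save("t8.npy",p)
import f6; f6.full(p,0,"tall"); T=lane(.0305)
l=fit.loc(p,*SH); k=l[(abs(l[:,0]+.046)<.018)&(l[:,2]>.06)&(l[:,2]<.12)]
z=k[(k[:,1]>-.01)&(k[:,1]<.03)]; print("mid -y face",np.median(z[:,1]).round(4)," tall -x/mid -x faces:")
fr=l[(l[:,0]<-.06)&(l[:,0]>-.085)&(l[:,2]>.065)&(l[:,2]<.12)&(l[:,1]>-.02)&(l[:,1]<.118)]; print("front y extent gaps",np.sort(fr[:,1])[np.r_[0,-1]], np.histogram(fr[:,1],bins=np.arange(.0,.125,.004))[0])
pf.go(l[l[:,1]<.0595],-.046,.0305,.045,.054,.084,0,"mid local")
```

```text
touch False
47.0833 0.6244577841042053 [ 0.0007 -0.0002  0.0009]
servo err mm [ 0.  -0.1 -0. ]
[-0.5 -0.6 -2.4]
contact True moved mm [ 1.3 -0.4 -3.9] [ 0.1 -0.2  5.6] t 50.0917
51.6667
tall 1235 [-0.0453  0.0737  0.0495] rx ry rz deg [-12.7   0.2   0.6] 0.0015
mid -y face 0.0026  tall -x/mid -x faces:
front y extent gaps [1.06202409e-04 1.17699100e-01] [41 19 11 16 15 17 16 18 13 19 14 17 18 19 34  5  8 13 14 22 16 12 19 14
 19 17 19 12 16  8  0]
mid local 834 [-0.0462  0.0299 -0.0013 -0.0032] deg -0.07 med 0.0008
  cap top 0.1697 cap mid [-0.0464  0.031 ]
```

Run:
```python
from run import *
ph=np.radians(12); g=.051; yaw=1.108; B=np.array([.565,.2407,0])
robot.move_straight(robot.sense()["tcp_pos"]+[-.04,0,.05],vel=.3); robot.grip(1.0)
P,O=top(B+[0,0,.07],g,yaw,ph,1); robot.goto(P,O)
print("touch",robot.move_straight(P-[0,0,.07],vel=.12,contact_N=6))
robot.grip(0,40); q=robot.sense(); print(q["t"],q["opening"],(q["tcp_pos"]-P+[0,0,.07]).round(4))
robot.move_straight(q["tcp_pos"]+[0,0,.14],vel=.2)
robot.goto(*top([.50,-.10,.13],g,SH[2],ph,1))
robot.goto(*top(lane(-.05)+[0,0,.05],g,SH[2],ph,1)); robot.sleep(.1)
e=robot.sense()["tcp_pos"]-top(lane(-.05)+[0,0,.05],g,SH[2],ph,1)[0]; p=cloud2(); np.save("t9.npy",p); T=lane(-.05)
v=pf.go(p,T[0],T[1],.095,.048,.058,SH[2],"short held"); print("off",(v[:2]-T[:2]).round(4),"tcp err",e.round(4),"t",robot.sense()["t"])
```

```text
touch False
54.6 0.5512507703594807 [0.0006 0.0001 0.0009]
short held 625 [ 0.6318 -0.0944 -0.0309 -0.0029] deg -1.77 med 0.0011
  cap top 0.2019 cap mid [ 0.6332 -0.1008]
off [-0.0014  0.0007] tcp err [-0.0005  0.0003  0.0001] t 57.575
```

Run:
```python
from run import *
ph=np.radians(12); g=.051
P,O=top(lane(-.0245)+[.0008,0,.03],g,SH[2],ph,1); c=servo(P,O,1); print(robot.sense()["wrist_force"].round(1))
if lower(c,.024):
    robot.sleep(.1); robot.grip(.95); back(.12,.2)
robot.move_straight(robot.sense()["tcp_pos"]+[-.08,-.02,.04],vel=.3)
print(robot.sense()["t"])
f=snap("side"); s=snap("scene")
A=cv2.resize(f["image"][30:220,120:340],(400,345),interpolation=2); C=cv2.resize(s["image"][90:280,200:420],(400,345),interpolation=2)
cv2.imwrite("pics/c9.png",np.hstack([A,C])[:,:,::-1])
p=np.vstack([cloud(f).reshape(-1,3),cloud(s).reshape(-1,3)]); p=p[np.isfinite(p[:,0])]; np.save("t10.npy",p)
l=fit.loc(p,*SH)
for nm,y,s_,h,lo,hi in (("short",-.0245,.048,.058,-.06,.0005),("mid",.030,.054,.084,.0015,.0585),("tall",.0925,.06,.11,.0605,.119)):
    pf.go(l[(l[:,1]>lo)&(l[:,1]<hi)],-.046,y,.045,s_,h,0,nm)
for n,(x,y) in dict(ser=(.455,.2),b0=(.729,.024),b1=(.727,-.043),b2=(.726,-.12)).items():
    k=p[(np.hypot(p[:,0]-x,p[:,1]-y)<.045)&(p[:,2]>(.03 if n=="ser" else .08))&(p[:,2]<(.11 if n=="ser" else .16))]; print(n,k[:,:2].mean(0).round(3))
```

```text
servo err mm [-0.1  0.3 -0.1]
[ 0.2 -0.6 -2.1]
contact True moved mm [ 1.2 -0.1 -3.9] [-0.4 -0.2  3.9] t 58.9583
60.7
short 446 [-0.0455 -0.0253  0.0006 -0.0032] deg 0.03 med 0.0007
  cap top 0.1441 cap mid [-0.0455 -0.0238]
mid 584 [-0.0463  0.031   0.0047 -0.0032] deg 0.27 med 0.0009
  cap top 0.1699 cap mid [-0.0466  0.0322]
tall 817 [-0.0449  0.093   0.0148 -0.0032] deg 0.85 med 0.0009
  cap top 0.1958 cap mid [-0.0452  0.0937]
ser [0.455 0.2  ]
b0 [0.73  0.029]
b1 [ 0.728 -0.05 ]
b2 [ 0.727 -0.12 ]
```

View pics/c9.png

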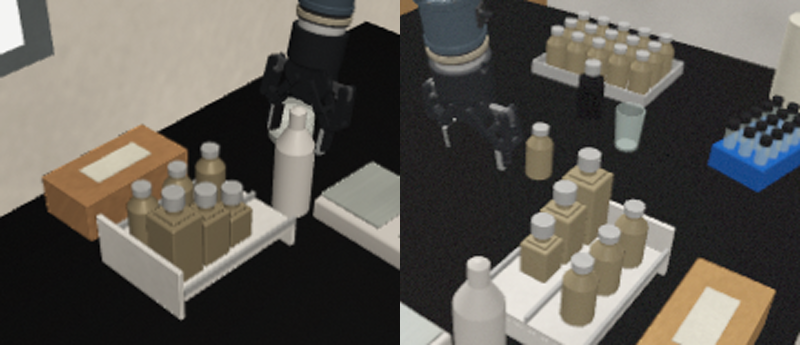

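The row stands tall, middle, short with gaps of about 2, 5 and 5 mm. I compare the back bottles' caps with the start, because the incident was near them.

Run:
```python
import fit,numpy as np
for n,(x,y) in dict(b0=(.729,.026),b1=(.727,-.043),b2=(.726,-.117)).items():
    for P in (fit.P,np.load("t10.npy")):
        k=P[(np.hypot(P[:,0]-x,P[:,1]-y)<.03)&(P[:,2]>.142)&(P[:,2]<.156)]; print(n,len(k),((np.percentile(k,2,axis=0)+np.percentile(k,98,axis=0))/2)[:2].round(4),end="  ")
    print()
```

```text
b0 155 [0.7297 0.0257]  b0 157 [0.7291 0.03  ]  
b1 161 [ 0.727  -0.0433]  b1 166 [ 0.7267 -0.043 ]  
b2 146 [ 0.727  -0.1163]  b2 165 [ 0.726  -0.1162]
```

back_serum0 has shifted about 4 mm and is still upright. Nudging it back would risk more than it gains, so I hand in.

```bash
python3 -c "
from plant import robot
print(robot.sense()['t']); robot.close_job()"
```

```text
60.8
the job is handed in; nothing more can be done
```

I handed the job in at 60.8 s with all three square bottles shelved, but I tipped the tall bottle over against the cheek along the way. That may count against "knock nothing over".

**Done as asked:** The tall bottle stood on the balance pan, about 9 mm off its centre, and was let go for more than a second. The three bottles now stand tall, middle, short from the end cheek. At every placing the lowering stopped at a light contact of about 4 to 6 N.

**What went wrong:**
- **Tall bottle:** While bringing in the middle bottle, a badly chosen waypoint pushed it into the already shelved tall one. The tall bottle tipped to about 55° and leaned on the cheek, with up to about 24 N read at the wrist. I parked the middle bottle at the open end of the lane, picked the tall one up by its cap, stood it up again and finished the row.
- **back_serum0:** It moved about 4 mm along the shelf, probably in that same incident, but still stands. I left it there.

**Last checks from the depth images:**

| Check | Result |
|---|---|
| Tall bottle to cheek | about 2 mm |
| Tall to middle gap | about 5 mm |
| Middle to short gap | about 5 mm |
| Off the lane's middle line | about 1 mm or less |
| Out of square | at most about 1° (tall 0.85°) |

- **Other bottles:** The other two back bottles and the loose serum bottle are unmoved. I judged the beaker by eye only, and it looks untouched.
- **Readings that disagreed:** Two automatic fits of the tall bottle gave false tilts of 3° and 13°, because they picked up points from the cheek and the middle bottle. Its side face read vertical after it was re-shelved, and the final fit and picture show it in place and standing.

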